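# Clamp the sample pot in its holder with the slim ring

## Task

Stand the loose film pot upright in the round pot holder, right down on its seat, and let go of it. Then turn the holder's slim knurled ring clockwise (seen from above) until you feel its jaw take hold of the pot, nip it up so that the pot is firmly held but not crushed, and let go. Keep the gripper off the fixed collars just above and below the ring, and leave the counter, tweezers and ring packet where they are.

Things in the scene. Friction and masses are not known exactly. Their poses are not given: they have to be found in the camera images.
- sample_pot: Small black plastic film pot with a grey snap lid (the lid is fixed on), 58 mm tall, 35 mm across the lid, 34 mm across the body below it, 30 g, standing loose on the worktop. Origin: centre of its underside; z up through the lid. Its lid and the upper part of its body can be gripped from above.
- pot_holder: Pot holder fixed to the worktop: grey base plate 110 x 92 x 8 mm carrying, upwards, lower collar, slim ring and upper collar on one vertical axis. Origin: on the axis, at the worktop; z up. Bore 44 mm, open at the top, 62 mm above the worktop. The jaw comes in from the +x side; facing it, on the -x side, are two fixed rubber pads, 18.4 mm or more from the axis (1.2 mm or more off a centred pot).
- seat (a point): Centre of the seat floor on which the pot stands: on the holder's axis, 26 mm above the worktop; same axes as the holder. A seated pot's lid top is 84 mm above the worktop, so 22 mm of it stand out above the upper collar.
- lower_collar: Fixed aluminium collar below the ring: 66 mm across, top face 33.5 mm above the worktop. Not to be touched by the gripper. Origin at the worktop on the axis.
- upper_collar: Fixed aluminium collar above the ring: 52 mm across, from 48.5 to 62 mm above the worktop. It stands 4 mm back from the ring's rim. Not to be touched by the gripper. Origin at the worktop on the axis.
- ring_centre (a point): Centre of the slim knurled steel ring: on the axis, 41 mm above the worktop; ring 60 mm across, 14 mm high (34 to 48 mm above the worktop). Turns about the axis with a steady drag of 0.3 N m and stays where left. Clockwise from above closes the jaw; once it bites, the moment rises by 0.012 N m per newton of clamping, so 0.10 to 0.15 N m above the drag is a firm hold, 0.21 too much.
- ring_lug (a point): Outer end of the small square thumb lug on the ring (8 mm wide, 10 mm high), 37.5 mm from the axis, 41 mm above the worktop; turns with the ring and shows its angle. Fully open it points to the holder's -y side; it starts up to 0.15 rad clockwise of that. The ring turns 1.4 rad in all; the jaw bites 0.45 to 0.8 rad from fully open. The drag opposes the last motion, even a tiny springback.
- jaw_pad: Rubber-faced sprung jaw, 10 x 8.5 mm, in the upper collar's wall at the holder's +x side, 56 mm above the worktop; the ring moves it in 12 mm per radian and it pushes the pot against the pads facing it. Those were set by hand, within 3 mm, so where it bites must be felt. To end pressing on the pot with 9 to 14 N; under 7 N is loose, over 18 N crushes it. Origin: near the axis, at the worktop.
- tally_counter: Bystander: hand tally counter lying on the worktop, 57 x 71 x 23 mm. Origin: centre of its underside.
- tweezers: Bystander: flat steel tweezers, 15 x 118 x 9 mm. Origin: centre of the underside; y along them.
- ring_pack: Bystander: card packet of rings, 40 x 58 x 17 mm. Origin: centre of its underside.

How it is judged:
By the outcome, as a careful person would: the job done as asked, in the order asked, and still so for the second after the job is handed in, with the robot touching nothing.
It also fails if it takes over 54 s, if anything falls off the work surface, if the arm or the gripper's body presses on something with over 40 N, if the wrist force passes 120 N, or if a joint passes its speed limit or range.

## Robot

A 6-joint arm with a two-finger parallel gripper is mounted at the origin on a cart in front of the work surface, level with it; the furniture and walls round the work are solid. World frame = base frame: x ahead of the robot, y to its left, z up, the work surface at z = 0. Lengths are in mm, angles in rad, forces in N, time in s.
With the tool pointing down it reaches from about 300 to 775 mm from the base axis. Payload 14.6 kg.
Tool frame: the origin (TCP) lies at the very end of the fingers, on their centre line; the grasp point (between the pads) lies 19 mm behind it; z points along the fingers, y is the line along which they close (so a half turn about z gives the same grasp; the last joint's range is limited). The gripper opens to 94 mm and grips with 3 to 60 N. Pads are 16 mm wide; open, the fingers measure 119 mm over their backs; the gripper's body (75 mm by 177 mm) begins 78 mm behind the grasp point.
Start: joints at [-0.067, 0.3, 1.521, -0, 1.321, -0.067], TCP at [549.99, -0.002, 205.446] pointing down, gripper open.
Joint ranges: [-3.03, 3.03], [-0.79, 2.21], [0.23, 2.52], [-1.04, 4.18], [0, 3.07], [-2.55, 2.55]. Speed limits (rad/s): [2.22, 2.22, 2.57, 3.14, 3.14, 3.14].

## Interface

Orientations are given as [roll, pitch, yaw] about the fixed x, y, z axes, in that order (R = Rz(yaw) Ry(pitch) Rx(roll)).
In Python, from cell import manip gives the robot as it stands.
- The arm moves only by the tool servo_tool, never from a script. Its argument "motion" is a list that holds one entry, the list of rows, each a list of 7 numbers: the shift along the world's x, y, z as a fraction of full scale, then the turn, a rotation vector about the world's x, y, z as a fraction of full scale, then the closure, from 0 (fully open) to 1 (shut). In form: [[[x, y, z, rx, ry, rz, gripper], ...]]. A call has 1 to 10 rows; each row is the pose to reach, as a shift and turn from the pose commanded when the call began, turning the shorter way round; what a row does not reach only later rows make up. Full scale, the value 1, is 0.5 m for a shift and pi rad for a turn. A row lasts 1/10 s, in which the tool goes at most 50 mm and 8.59 degrees, less where a joint would pass 70% of its speed; a pose out of reach is approached as far as the arm can. A call with a number of a shift or a turn outside -1 to 1 is refused whole. A call with a gripper value outside its range is refused whole. The fingers move at their own pace and stop on an object; "newtons" is the grip in N (left out, the last holds). Time passes only in rows, so rows that repeat a pose let the fingers close. It gives the time, the measured TCP pose, the force, the opening and the grip force at its end, in the units of the state.
- manip.read_state(): the state, without advancing time (a new reading comes with each control period).
- manip.camera(name): name is "scene" or "side" or "wrist"; returns a dict with "frame" (400x640x3 uint8, red, green, blue), "range_z" (400x640 float32, mm along the optical axis (not along the pixel's ray), 0 where there is no reading), "vfov" (degrees; the focal length in pixels is half the picture's height over the tangent of half this angle, whatever the lens; pixels are square), "cx", "cy" (the principal point, pixels), "cam_to_world" (4x4, takes a point from camera to world coordinates). Camera axes: x right, y down, z forward; pixel columns grow to the right and rows downward; lengths in mm; the calibration is good to about 2 mm. A picture is of the moment at which its call begins.
- manip.sign_off(): hands the job in; it is judged then, once.
The state is a dict: "clock": time; "joints": joint angles; "qd": joint speeds; "effort": joint torques, N m; "eef_pos": TCP position; "eef_rot": TCP orientation; "wrist_force": force on the tool from outside, world axes, zero at the start; "moment": the same for the moment, N m; "finger_gap": finger opening in mm; "finger_force": force on a finger pad.
Only numpy, scipy, OpenCV 4.12 (cv2) and the standard library are available. Lean on these libraries where they do the work, as an engineer would, in place of code of your own. Each camera call takes 0.05 s, during which the arm holds its last target. There are 200 camera calls.

## Working session

There is one attempt and no reset: what is moved stays moved. The work goes in short steps, Python scripts to look and compute and a tool call to move; the robot and the scene stay as the last step left them, time stands still between calls to the robot, and variables do not carry over. Pictures are saved under pics/ and viewed, at most 10 in all, crops included, and the job is handed in when it is done.

Besides the shell and the picture viewer there is one more tool, called after ">>>" by a JSON object that holds its "method" and its "body", one argument or row to a line. servo_tool: Moves the arm, as the interface text tells. Its arguments: {"type":"object","properties":{"motion":{"type":"array"},"newtons":{"type":"number"}},"required":["motion"]}

```bash
mkdir -p pics
cat > h.py <<'E'
import numpy as np, cv2
from cell import manip
def cam(n):
    c=manip.camera(n); f=200/np.tan(np.radians(c["vfov"])/2)
    v,u=np.mgrid[0:400,0:640]; z=c["range_z"]
    P=np.stack([(u-c["cx"])/f*z,(v-c["cy"])/f*z,z,np.ones_like(z)],-1)@np.array(c["cam_to_world"]).T
    P=P[...,:3]; P[z==0]=np.nan
    c["P"]=P; c["f"]=f; return c
def ray(c,u,v,h):
    T=np.array(c["cam_to_world"]); d=T[:3,:3]@np.array([(u-c["cx"])/c["f"],(v-c["cy"])/c["f"],1]); o=T[:3,3]
    return o+d*(h-o[2])/d[2]
def save(c,n): cv2.imwrite(f"pics/{n}.png",c["frame"][...,::-1])
E
python3 - <<'E'
from h import *
ims=[]
for n in ["scene","side","wrist"]:
    c=cam(n); ims.append(c["frame"]); print(n,np.round(c["cam_to_world"],2).tolist(),c["vfov"]); np.savez(f"{n}0.npz",P=c["P"],frame=c["frame"])
w=np.vstack([np.hstack(ims[:2]),np.hstack([ims[2],ims[2]*0])])
cv2.imwrite("pics/a.png",cv2.resize(w,(800,500),interpolation=cv2.INTER_AREA)[...,::-1])
print(manip.read_state())
E
```

```text
scene [[-0.63, -0.45, 0.64, -122.76], [-0.78, 0.38, -0.5, 705.25], [-0.01, -0.81, -0.59, 565.59], [0.0, 0.0, 0.0, 1.0]] 51.83126928440193
side [[-0.86, -0.25, 0.46, -9.74], [-0.52, 0.44, -0.73, 945.15], [-0.02, -0.86, -0.51, 493.63], [0.0, 0.0, 0.0, 1.0]] 42.27175831041241
wrist [[1.0, 0.0, -0.0, 549.85], [-0.0, -0.97, -0.26, 75.74], [-0.0, 0.26, -0.97, 383.68], [0.0, 0.0, 0.0, 1.0]] 70.39751186140032
{'clock': 0.15, 'joints': array([-6.66122929e-02,  3.00304002e-01,  1.52141410e+00, -3.11137871e-05,
        1.32070692e+00, -6.65972571e-02]), 'qd': array([-6.86454971e-04, -1.46148105e-03, -5.46994852e-04, -3.78562240e-04,
       -9.80202686e-05,  9.39816862e-04]), 'effort': array([-2.50185103e-04, -5.31960297e+01, -3.52822959e+01,  7.07691838e-02,
        2.35654798e-02, -3.66386917e-05]), 'eef_pos': array([ 5.49807337e+02, -5.01841532e-03,  2.05048633e+02]), 'eef_rot': array([-3.14076012e+00, -2.53200580e-05,  1.57078899e+00]), 'wrist_force': array([-0.24901279,  0.40362915, -0.90174409]), 'moment': array([-0.01945934,  0.03051637,  0.01630959]), 'finger_force': 0.0, 'finger_gap': 93.66089764335916}
```

View pics/a.png

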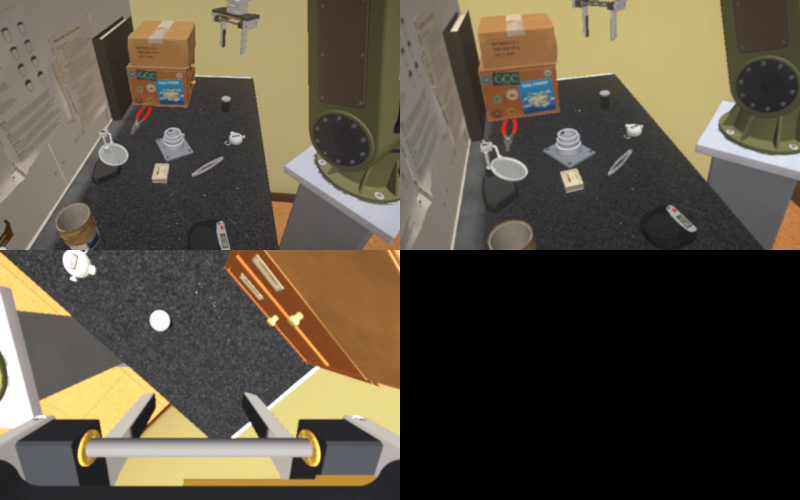

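The overview shows the pot at about (362,165) in scene and (256,114) in wrist. The holder is at (278,224) in scene and (270,230) in side. Next I measure both.

Run:
```python
from h import *
for n in ["scene","side","wrist"]:
    d=np.load(f"{n}0.npz"); P=d["P"]; 
    def at(u,v): return np.round(P[v,u],1)
    if n=="wrist": print(n,"pot",at(256,114))
    else:
        h={"scene":(278,215),"side":(270,215)}[n]; p={"scene":(362,158),"side":(327,150)}[n]
        print(n,"holder",at(*h),"pot",at(*p))
        Q=P.reshape(-1,3)
        for nm,c0 in(("holder",at(*h)),("pot",at(*p))):
            m=(np.hypot(*(Q[:,:2]-c0[:2]).T)<75)
            for lo,hi in((50,57),(59,65),(80,90),(40,48),(10,30),(5,11)):
                s=Q[m&(Q[:,2]>lo)&(Q[:,2]<hi)]
                if len(s)>8: print(nm,lo,hi,len(s),np.round(s.min(0),1),np.round(s.max(0),1), s.mean(0).round(1), cv2.minEnclosingCircle(s[:,:2].astype(np.float32)))
a=np.load("scene0.npz")["frame"][150:330,180:400]; b=np.load("side0.npz")["frame"][130:310,180:400]
cv2.imwrite("pics/b.png",cv2.resize(np.hstack([a,b]),(800,327),interpolation=cv2.INTER_CUBIC)[...,::-1])
```

```text
scene holder [446.8 356.   34.9] pot [475.   90.5  56.2]
holder 50 57 137 [402.1 347.9  50. ] [452.8 397.   56.9] [427.1 371.9  53.6] ((427.0595703125, 371.65618896484375), 25.906694412231445)
holder 59 65 140 [402.9 345.8  59. ] [454.8 397.2  63.4] [427.1 372.4  60.8] ((428.3274230957031, 371.74774169921875), 26.732038497924805)
holder 40 48 221 [397.4 335.7  40.1] [453.  401.5  48. ] [420.8 374.6  44.7] ((426.4691162109375, 368.1034851074219), 33.524166107177734)
holder 10 30 265 [372.2 342.8  10.1] [486.6 404.2  30. ] [409.7 382.7  19.6] ((429.9425354003906, 370.0643615722656), 62.4370231628418)
holder 5 11 661 [371.9 320.4   5. ] [491.7 422.5  11. ] [415.4 381.2   7.5] ((433.08160400390625, 370.845458984375), 66.29373931884766)
pot 50 57 82 [461.   72.7  50.2] [493.1 106.4  56.9] [475.5  91.8  55.1] ((476.7541198730469, 89.81742858886719), 17.566747665405273)
pot 40 48 32 [461.9  83.4  40.8] [485.7 105.1  47.8] [470.3  97.8  43.5] ((474.5868835449219, 93.4204330444336), 14.516072273254395)
pot 10 30 84 [460.8  79.5  10.3] [485.8 106.3  29.8] [470.5  97.7  20.2] ((473.935913085937
[... 907 characters left out ...]
011719)
pot 50 57 53 [460.5  82.8  50.2] [492.1 110.7  56.8] [472.2 100.6  54.2] ((476.60137939453125, 93.11617279052734), 17.653409957885742)
pot 59 65 20 [461.9  81.5  59. ] [490.9 110.5  60.5] [475.9  96.1  59.6] ((476.55352783203125, 94.50936889648438), 16.236268997192383)
pot 40 48 52 [461.2  84.8  40.1] [486.9 109.3  48. ] [471.3 101.   44. ] ((474.4365234375, 94.90260314941406), 14.876709938049316)
pot 10 30 128 [460.4  80.4  10. ] [488.7 109.6  29.9] [471.3 100.5  20.1] ((473.869140625, 94.24639892578125), 15.95106029510498)
pot 5 11 38 [462.4  81.1   5.2] [488.8 107.8  10.7] [471.5  99.8   8. ] ((475.4952392578125, 92.62545776367188), 15.24731731414795)
wrist pot [480.2  88.9  56.3]
```

View pics/b.png

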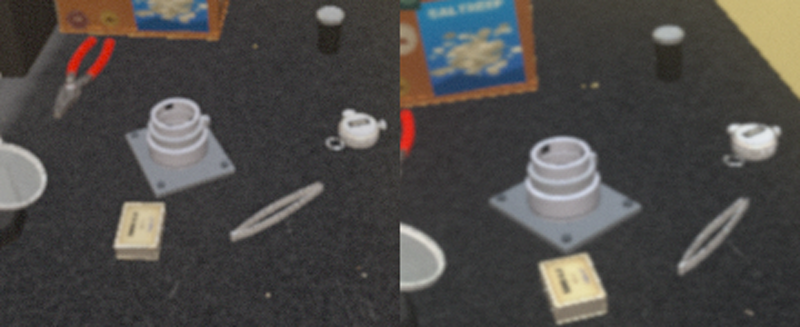

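The crop shows the holder with its lug on the right-hand (base) side at (205,120) and (592,158). The pot stands clear of everything at (330,30) and (668,50). Next I refine the pot from the wrist lid blob, then get the plate angle, the lug and the surrounding obstacles.

Run:
```python
from h import *
c=cam("wrist"); im=c["frame"].astype(int)
m=np.zeros((400,640),np.uint8); sub=(im.min(-1)>110); m[80:150,220:295]=sub[80:150,220:295]
M=cv2.moments(m,True); u,v=M["m10"]/M["m00"],M["m01"]/M["m00"]; print("pot wrist",u,v,M["m00"],ray(c,u,v,58))
S=[]
for n in ["scene","side"]:
    P=np.load(f"{n}0.npz")["P"].reshape(-1,3)
    r=np.hypot(P[:,0]-427.5,P[:,1]-372.5)
    s=P[(r<80)&(P[:,2]>4)&(P[:,2]<12)]; print(n,cv2.minAreaRect(s[:,:2].astype(np.float32)))
    l=P[(r>32)&(r<41)&(P[:,2]>37)&(P[:,2]<47)]; print("lug",l.mean(0),len(l),np.degrees(np.arctan2(l[:,1]-372.5,l[:,0]-427.5)).round())
    S.append(P)
P=np.vstack(S); P=P[np.isfinite(P[:,0])]
r=np.hypot(P[:,0]-427.5,P[:,1]-372.5); a=np.degrees(np.arctan2(P[:,1]-372.5,P[:,0]-427.5))
for lo in range(-180,180,20):
    s=(a>=lo)&(a<lo+20)&(P[:,2]>70)&(r>40); print(lo, r[s].min().round() if s.any() else None,end="; ")
```

```text
pot wrist 255.1239406779661 112.38983050847457 944.0 [479.78869193  90.49547684  58.        ]
scene ((428.0696105957031, 371.3280944824219), (92.06119537353516, 112.0580825805664), 75.54027557373047)
lug [416.39448832 339.64914597  42.80730527] 15 [-101. -105. -107. -104. -109. -109. -110. -111. -114. -111. -109. -108.
 -108. -111. -113.]
side ((427.5775146484375, 373.69091796875), (92.80674743652344, 112.26756286621094), 76.45308685302734)
lug [414.38669469 347.22453096  43.11022267] 15 [-102. -108. -107. -108. -113. -113. -113. -112. -112. -115. -114. -112.
 -116.  147.   97.]
-180 405.0; -160 312.0; -140 481.0; -120 933.0; -100 335.0; -80 340.0; -60 241.0; -40 242.0; -20 266.0; 0 260.0; 20 263.0; 40 200.0; 60 172.0; 80 190.0; 100 332.0; 120 None; 140 None; 160 None;
```

>>> {"method": "servo_tool", "body": {
  "motion": [
    [[-0.074,0.09,0,0,0,0,0.3],[-0.147,0.183,0,0,0,0,0.3],[-0.147,0.183,-0.06,0,0,0,0.3],[-0.147,0.183,-0.1,0,0,0,0.3],[-0.147,0.183,-0.16,0,0,0,0.3],[-0.147,0.183,-0.16,0,0,0,0.3],[-0.147,0.183,-0.16,0,0,0,0.3]]
  ]
}}

```text
clock: 0.9
eef_pos: [476.6, 91.5, 126.0]
eef_rot: [-3.141, 0.0, 1.571]
wrist_force: [-0.5, -0.2, 0.6]
finger_gap: 65.4
finger_force: 0.0
```

Run:
```python
from h import *
c=cam("wrist"); save(c,"c"); P=c["P"]
m=(np.abs(P[...,2]-58)<8)&(np.hypot(P[...,0]-477,P[...,1]-91)<26)
s=P[m]; print(s.shape,cv2.minEnclosingCircle(s[:,:2].astype(np.float32)),s.mean(0),s.min(0),s.max(0))
v,u=np.nonzero(m); (a,b),r=cv2.minEnclosingCircle(np.c_[u,v].astype(np.float32)); print(a,b,r,ray(c,a,b,58),ray(c,a,b,57))
```

```text
(1122, 3) ((479.69586181640625, 90.73782348632812), 17.565248489379883) [479.66477985  91.53806892  56.33222824] [462.86614068  73.25570522  50.52121828] [497.08778616 108.25506469  59.14067053]
322.1949157714844 211.73728942871094 18.940824508666992 [479.62038371  92.10380177  58.        ] [479.63260443  91.79942275  57.        ]
```

View pics/c.png

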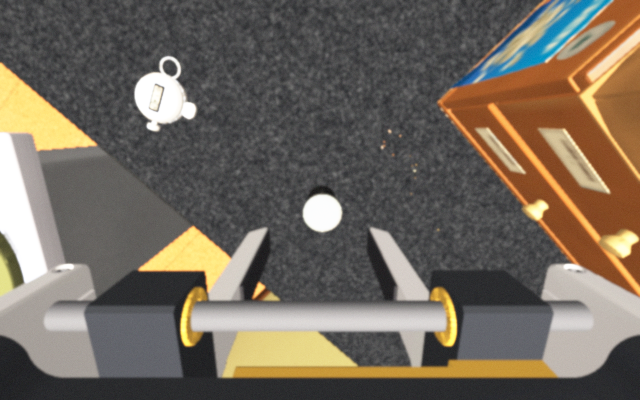

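The view shows the pot lid at (322,212), nearly centred between the fingertips (mid 319). It is about 3 mm to the right, so I shift x by +2.5 mm and descend to grip the lid.

>>> {"method": "servo_tool", "body": {
  "motion": [
    [[0.005,0,-0.05,0,0,0,0.3],[0.005,0,-0.11,0,0,0,0.3],[0.005,0,-0.17,0,0,0,0.3],[0.005,0,-0.17,0,0,0,0.3],[0.005,0,-0.17,0,0,0,0.8],[0.005,0,-0.17,0,0,0,0.8],[0.005,0,-0.17,0,0,0,0.8],[0.005,0,-0.17,0,0,0,0.8],[0.005,0,-0.17,0,0,0,0.8]]
  ],
  "newtons": 12
}}

```text
clock: 1.85
eef_pos: [479.5, 91.6, 41.2]
eef_rot: [3.14, -0.0, 1.571]
wrist_force: [0.6, -0.4, 5.5]
finger_gap: 34.1
finger_force: 12.0
```

>>> {"method": "servo_tool", "body": {
  "motion": [
    [[0,0,0.06,0,0,0,0.8],[0,0,0.14,0,0,0,0.8],[-0.01,0.08,0.2,0,0,0,0.8],[-0.03,0.16,0.26,0,0,0,0.8],[-0.05,0.24,0.298,0,0,0,0.8],[-0.06,0.32,0.298,0,0,0,0.8],[-0.07,0.4,0.298,0,0,0,0.8],[-0.08,0.48,0.298,0,0,0,0.8],[-0.09,0.56,0.298,0,0,0,0.8],[-0.104,0.64,0.298,0,0,0,0.8]]
  ]
}}

```text
clock: 2.85
eef_pos: [426.5, 413.1, 189.5]
eef_rot: [-3.142, 0.0, 1.571]
wrist_force: [0.4, 0.4, -0.2]
finger_gap: 33.6
finger_force: 12.0
```

>>> {"method": "servo_tool", "body": {
  "motion": [
    [[0,0.01,0,0,0,0,0.8],[0,0.01,0,0,0,0,0.8],[0,0.01,0,0,0,0,0.8]]
  ]
}}

```text
clock: 3.15
eef_pos: [427.2, 415.6, 189.4]
eef_rot: [-3.141, 0.0, 1.57]
wrist_force: [0.3, -0.0, -0.6]
finger_gap: 33.8
finger_force: 12.0
```

Run:
```python
from h import *
c=cam("wrist"); save(c,"d"); np.savez("d.npz",**{k:c[k] for k in("P","frame","f","cx","cy","cam_to_world")}); print(manip.read_state()["eef_pos"],manip.read_state()["wrist_force"],manip.read_state()["joints"])
P=c["P"]; r=np.hypot(P[...,0]-427.5,P[...,1]-372.5)
for lo,hi,R in((59,67,32),(44,51,36),(4,12,80)):
    s=P[(P[...,2]>lo)&(P[...,2]<hi)&(r<R)]; print(lo,len(s),s.mean(0),cv2.minEnclosingCircle(s[:,:2].astype(np.float32)),cv2.minAreaRect(s[:,:2].astype(np.float32)))
```

```text
[427.32788111 415.44772354 189.52512112] [-0.81829407  0.41072676  0.29177077] [ 7.09915429e-01  4.15076375e-01  1.40307018e+00 -1.39933805e-04
  1.32366871e+00  7.10991675e-01]
59 63 [452.16084822 379.99752095  61.12629693] ((450.94903564453125, 379.7736511230469), 13.241145133972168) ((452.4256591796875, 380.1899719238281), (4.351947784423828, 26.45096206665039), 15.746281623840332)
44 237 [432.7145506  390.28372932  46.92016387] ((430.0580749511719, 373.42730712890625), 29.92519187927246) ((431.24298095703125, 383.35772705078125), (39.52095031738281, 59.598087310791016), 83.29109191894531)
4 2254 [428.45274189 395.46135397   7.3116447 ] ((431.14715576171875, 379.4482421875), 66.70808410644531) ((431.14349365234375, 378.0373840332031), (81.7763671875, 109.86872100830078), 75.7334213256836)
```

View pics/d.png

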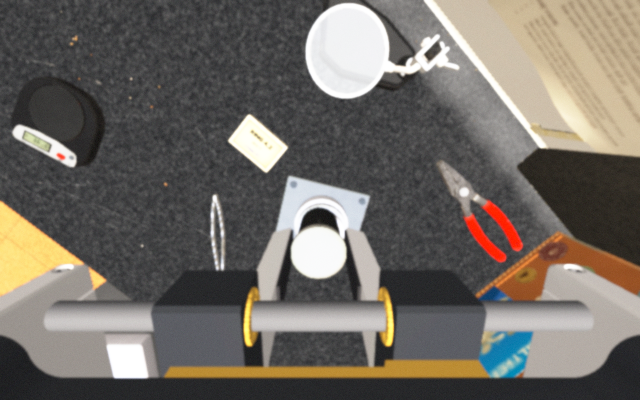

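The holder at (320,210) is half hidden behind the carried pot at (318,250). I sidestep in −x for a clear view.

>>> {"method": "servo_tool", "body": {
  "motion": [
    [[-0.09,0.02,0,0,0,0,0.8],[-0.18,0.04,0,0,0,0,0.8],[-0.2,0.05,0,0,0,0,0.8],[-0.2,0.05,0,0,0,0,0.8],[-0.2,0.05,0,0,0,0,0.8]]
  ]
}}

```text
clock: 3.7
eef_pos: [328.1, 441.0, 189.7]
eef_rot: [3.141, -0.0, 1.57]
wrist_force: [0.6, 0.1, -0.1]
finger_gap: 33.9
finger_force: 12.0
```

Run:
```python
from h import *
c=cam("wrist"); st=manip.read_state(); print(st["eef_pos"])
P=c["P"]; r=np.hypot(P[...,0]-429,P[...,1]-373)
for lo,hi,R in((59,67,32),(44,51,36),(4,12,80)):
    m=(P[...,2]>lo)&(P[...,2]<hi)&(r<R); s=P[m]; v,u=np.nonzero(m); print(lo,len(s),s.mean(0),cv2.minEnclosingCircle(s[:,:2].astype(np.float32)),cv2.minAreaRect(s[:,:2].astype(np.float32)),u.min(),u.max(),v.min(),v.max())
u,v=[int(x) for x in (((ray(c,0,0,0))*0)[:2])]
T=np.linalg.inv(np.array(c["cam_to_world"])); q=T@[429,373,50,1]; u,v=int(c["cx"]+c["f"]*q[0]/q[2]),int(c["cy"]+c["f"]*q[1]/q[2]); print(u,v)
cr=c["frame"][v-80:v+80,u-100:u+100]; cv2.imwrite("pics/e.png",cv2.resize(cr,(750,600),interpolation=cv2.INTER_CUBIC)[...,::-1])
np.savez("e.npz",**{k:c[k] for k in("P","frame","f","cx","cy","cam_to_world")})
print([ [round(float(t),1) for t in ray(c,0,0,62)]])
```

```text
[328.31619163 440.89814088 189.54790953]
59 436 [428.66161952 376.35752247  60.82570476] ((429.63153076171875, 372.9105529785156), 26.428037643432617) ((429.8055419921875, 374.625244140625), (51.929264068603516, 48.31824493408203), 0.25995972752571106) 383 427 232 269
44 471 [424.85865523 380.44173598  47.22398984] ((428.5188903808594, 371.49664306640625), 31.809642791748047) ((427.9144287109375, 375.7064208984375), (59.245208740234375, 52.90371322631836), 34.09238815307617) 377 425 224 269
4 1931 [431.44183769 397.60115142   7.23564658] ((430.76666259765625, 376.1524963378906), 68.1181869506836) ((429.916259765625, 373.2344970703125), (91.36669158935547, 110.28378295898438), 75.78223419189453) 354 442 195 269
401 248
[[28.2, 632.0, 62.0]]
```

View pics/e.png

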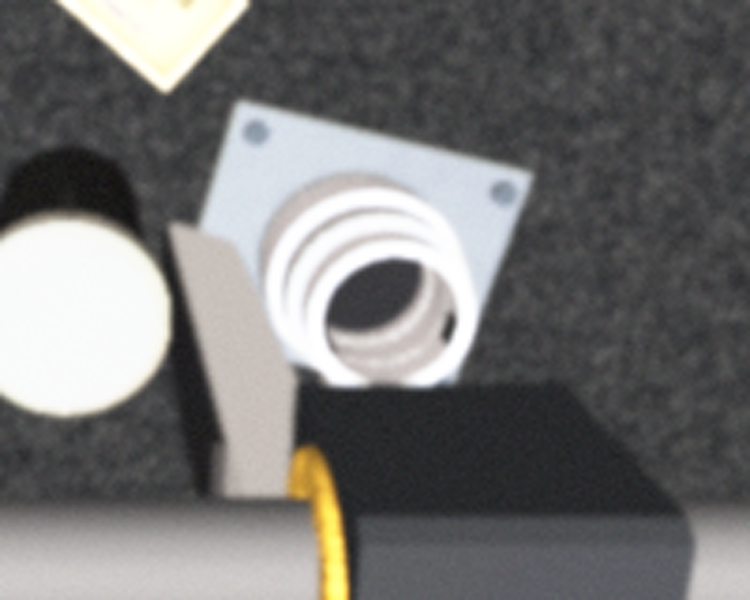

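The image rows run opposite to what I assumed: down in the picture is −y. The dark jaw slot at crop (450,325) confirms the jaw is on the −14° side. I take one cleaner look from smaller y.

>>> {"method": "servo_tool", "body": {
  "motion": [
    [[0.06,-0.1,0,0,0,0,0.8],[0.12,-0.2,0,0,0,0,0.8],[0.18,-0.28,0,0,0,0,0.8],[0.2,-0.28,0,0,0,0,0.8],[0.2,-0.28,0,0,0,0,0.8],[0.2,-0.28,0,0,0,0,0.8]]
  ]
}}

```text
clock: 4.35
eef_pos: [427.7, 300.8, 189.2]
eef_rot: [-3.141, 0.0, 1.569]
wrist_force: [-0.6, 0.5, -0.0]
finger_gap: 33.8
finger_force: 12.0
```

Run:
```python
from h import *
c=cam("wrist"); st=manip.read_state(); print(st["eef_pos"])
P=c["P"]; r=np.hypot(P[...,0]-429,P[...,1]-373)
for lo,hi,R in((59,67,30),(44,51,31),(4,12,80)):
    m=(P[...,2]>lo)&(P[...,2]<hi)&(r<R); s=P[m]; v,u=np.nonzero(m); e=cv2.minEnclosingCircle(np.c_[u,v].astype(np.float32)); print(lo,len(s),s.mean(0),cv2.minEnclosingCircle(s[:,:2].astype(np.float32)),cv2.minAreaRect(s[:,:2].astype(np.float32)),e,ray(c,*e[0],62))
m=(P[...,2]>35)&(P[...,2]<49)&(r>32.5)&(r<41); s=P[m]; print("lug",len(s),s.mean(0),np.degrees(np.arctan2(s[:,1]-373,s[:,0]-429.5)).round())
# held pot
m=(np.hypot(P[...,0]-st["eef_pos"][0],P[...,1]-st["eef_pos"][1])<30)&(abs(P[...,2]-206)<5); s=P[m]; print("lid",len(s),s.mean(0),cv2.minEnclosingCircle(s[:,:2].astype(np.float32)))
T=np.linalg.inv(np.array(c["cam_to_world"])); q=T@[429,373,50,1]; u,v=int(c["cx"]+c["f"]*q[0]/q[2]),int(c["cy"]+c["f"]*q[1]/q[2]); print(u,v)
v0=max(v-60,0); cr=c["frame"][v0:v0+144,u-96:u+96]; cv2.imwrite("pics/f.png",cv2.resize(cr,(768,576),interpolation=cv2.INTER_CUBIC)[...,::-1])
```

```text
[427.1286157  301.38531307 189.23355066]
59 615 [428.94411408 373.33445975  61.17374574] ((429.9295959472656, 372.4999084472656), 25.997173309326172) ((430.07623291015625, 372.1035461425781), (51.0501823425293, 50.74375915527344), 89.90499114990234) ((321.0, 129.67999267578125), 25.39897346496582) [430.04973237 373.04459258  62.        ]
44 476 [429.34669203 374.33006997  47.22426416] ((429.83758544921875, 372.4613037109375), 30.38606071472168) ((429.83624267578125, 372.4624328613281), (59.44319534301758, 59.343265533447266), 57.01253890991211) ((319.9927673339844, 129.3115997314453), 28.32960319519043) [428.99705579 373.42081587  62.        ]
4 4064 [429.79216604 375.42611997   7.43496995] ((429.97991943359375, 373.3096923828125), 70.25205993652344) ((429.8799743652344, 372.6217956542969), (92.21778869628906, 110.0975341796875), 75.65252685546875) ((320.203857421875, 126.66362762451172), 57.856815338134766) [429.2206516  376.09550965  62.        ]
lug 29 [419.10069599 339.54593969  45.26549631] [-113. -111. -109. -114. -112. -110. -108. -106. -105. -103. -101. -113.
 -111. -109. -108. -106. -104. -102. -112. -111. -109. -107. -105. -104.
 -102. -107. -105. -103. -102.]
lid 2566 [427.32317882 301.80090651 204.61914636] ((427.154541015625, 309.84490966796875), 28.250402450561523)
319 129
```

View pics/f.png

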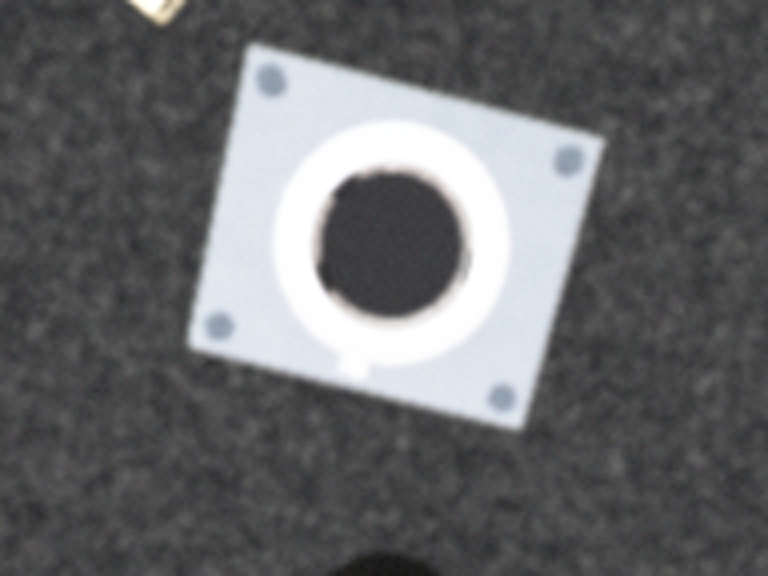

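This view shows the holder clear: collar centre at (319,130) in the full picture, lug at crop (353,365), rubber pads on the left of the bore. I check the carried lid in the same camera so calibration error cancels.

Run:
```python
from h import *
c=cam("wrist"); st=manip.read_state()
T=np.linalg.inv(np.array(c["cam_to_world"])); e=st["eef_pos"]; q=T@[e[0],e[1],e[2]+17,1]; u,v=c["cx"]+c["f"]*q[0]/q[2],c["cy"]+c["f"]*q[1]/q[2]
m=(c["frame"].min(-1)>205).astype(np.uint8); n,lab,S,C=cv2.connectedComponentsWithStats(m)
print("expect",u,v)
for i in range(1,n):
    if S[i,4]>600: print(S[i],C[i])
P=c["P"]
k=lab[int(v),int(u)]; mm=lab==k; vv,uu=np.nonzero(mm); ci=cv2.minEnclosingCircle(np.c_[uu,vv].astype(np.float32)); print(ci,ray(c,*ci[0],e[2]+17),e)
print([ray(c,a,b,e[2]+17).round(1) for a,b in((uu.min(),ci[0][1]),(uu.max(),ci[0][1]),(ci[0][0],vv.min()),(ci[0][0],vv.max()))])
```

```text
expect 318.3791326792654 252.16524782339417
[ 220    4   64   69 2078] [251.20981713  38.93840231]
[ 271   82  102   94 5008] [320.26118211 128.48202875]
[ 292  227   54   51 2193] [318.14546284 252.07569539]
[226 235  34  36 640] [242.5125  259.01875]
[ 92 278  41  23 878] [111.88838269 288.99886105]
[ 105  330   43   48 1130] [130.78495575 350.75132743]
((318.2735900878906, 252.0), 27.19019889831543) [426.71993491 301.89012378 206.30078895] [426.78514331 301.77891268 189.30078895]
[array([410.4, 301.9, 206.3]), array([443.3, 301.9, 206.3]), array([426.7, 318.3, 206.3]), array([426.7, 284.6, 206.3])]
```

>>> {"method": "servo_tool", "body": {
  "motion": [
    [[0.004,0.07,0,0,0,0,0.8],[0.008,0.142,0,0,0,0,0.8],[0.008,0.142,-0.06,0,0,0,0.8],[0.008,0.142,-0.12,0,0,0,0.8],[0.008,0.142,-0.15,0,0,0,0.8],[0.008,0.142,-0.15,0,0,0,0.8],[0.008,0.142,-0.15,0,0,0,0.8]]
  ]
}}

```text
clock: 5.15
eef_pos: [430.8, 373.1, 115.1]
eef_rot: [3.141, -0.0, 1.572]
wrist_force: [-0.1, 1.2, -0.3]
finger_gap: 34.3
finger_force: 12.0
```

>>> {"method": "servo_tool", "body": {
  "motion": [
    [[0,0,-0.015,0,0,0,0.8],[0,0,-0.03,0,0,0,0.8],[0,0,-0.045,0,0,0,0.8],[0,0,-0.06,0,0,0,0.8],[0,0,-0.07,0,0,0,0.8]]
  ]
}}

```text
clock: 5.65
eef_pos: [430.8, 372.3, 78.5]
eef_rot: [-3.141, 0.0, 1.571]
wrist_force: [0.5, -0.6, -1.0]
finger_gap: 34.0
finger_force: 12.0
```

>>> {"method": "servo_tool", "body": {
  "motion": [
    [[0,0,-0.006,0,0,0,0.8],[0,0,-0.012,0,0,0,0.8],[0,0,-0.018,0,0,0,0.8],[0,0,-0.022,0,0,0,0.8],[0,0,-0.022,0,0,0,0.8]]
  ]
}}

```text
clock: 6.15
eef_pos: [431.0, 372.5, 68.2]
eef_rot: [-3.141, 0.0, 1.571]
wrist_force: [0.2, 0.2, -0.6]
finger_gap: 34.1
finger_force: 12.0
```

>>> {"method": "servo_tool", "body": {
  "motion": [
    [[0,0,-0.002,0,0,0,0.8],[0,0,-0.003,0,0,0,0.8],[0,0,-0.003,0,0,0,0.8]]
  ]
}}

```text
clock: 6.45
eef_pos: [431.1, 372.6, 67.3]
eef_rot: [3.141, -0.0, 1.571]
wrist_force: [-0.5, -0.3, 2.8]
finger_gap: 34.1
finger_force: 12.0
```

>>> {"method": "servo_tool", "body": {
  "motion": [
    [[0,0,0,0,0,0,0.4],[0,0,0,0,0,0,0.4],[0,0,0,0,0,0,0.4],[0,0,0.06,0,0,0,0.2],[0,0,0.1,0,0,0,0],[0,0,0.16,0,0,0,0],[-0.002,0,0.16,0,0,0,0],[-0.002,0,0.16,0,0,0,0]]
  ]
}}

```text
clock: 7.25
eef_pos: [429.9, 372.5, 147.0]
eef_rot: [3.141, -0.0, 1.571]
wrist_force: [-0.2, -0.5, 0.0]
finger_gap: 92.0
finger_force: 0.0
```

Run:
```python
from h import *
c=cam("wrist"); print(manip.read_state()["eef_pos"]); P=c["P"]
m=(c["frame"].min(-1)>150)&(np.hypot(P[...,0]-430,P[...,1]-372.6)<24)&(abs(P[...,2]-84)<7)
v,u=np.nonzero(m); e=cv2.minEnclosingCircle(np.c_[u,v].astype(np.float32)); print(m.sum(),P[m].mean(0),np.percentile(P[m][:,2],[5,50,95]),e,ray(c,*e[0],84))
s=P[(abs(P[...,2]-61)<3)&(np.hypot(P[...,0]-430,P[...,1]-372.6)<30)];print(cv2.minEnclosingCircle(s[:,:2].astype(np.float32)))
s=cam("side"); a=c["frame"][120:320,180:460]; b=s["frame"][160:260,200:340]; cv2.imwrite("pics/g.png",np.hstack([cv2.resize(a,(400,286)),cv2.resize(b,(400,286))])[...,::-1])
```

```text
[429.6709539  372.29919964 146.18010552]
1139 [431.09431608 372.22383437  82.41204371] [81.11007822 82.40763503 83.7505767 ] ((320.17999267578125, 213.5800018310547), 19.332172393798828) [431.15964604 373.00136005  84.        ]
((430.1131896972656, 372.55712890625), 26.177818298339844)
```

View pics/g.png

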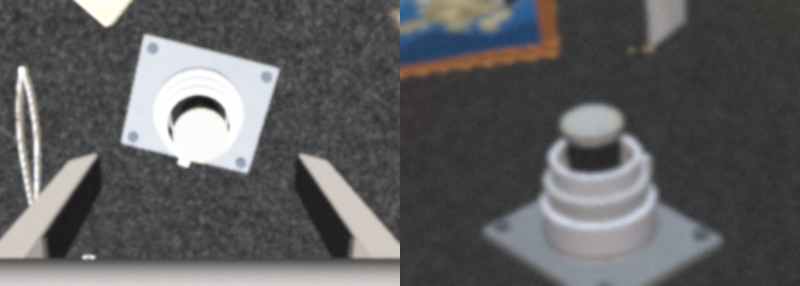

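The pictures show the pot standing upright and seated, lid at (200,135) left and (592,120) right, and the collars clear. Next I descend open around the ring.

>>> {"method": "servo_tool", "body": {
  "motion": [
    [[0,0,-0.06,0,0,0,0],[0,0,-0.12,0,0,0,0],[0,0,-0.16,0,0,0,0],[0,0,-0.19,0,0,0,0],[0,0,-0.205,0,0,0,0],[0,0,-0.216,0,0,0,0],[0,0,-0.216,0,0,0,0],[0,0,-0.216,0,0,0,0]]
  ]
}}

```text
clock: 8.15
eef_pos: [430.3, 372.8, 39.6]
eef_rot: [3.141, -0.001, 1.571]
wrist_force: [0.2, 0.2, 0.8]
finger_gap: 94.0
finger_force: 0.0
```

>>> {"method": "servo_tool", "body": {
  "motion": [
    [[0,0,0,0,0,0,0.3],[0,0,0,0,0,0,0.45],[0,0,0,0,0,0,0.45],[0,0,0,0,0,0,0.45],[0,0,0,0,0,0,0.45]]
  ],
  "newtons": 10
}}

```text
clock: 8.65
eef_pos: [430.2, 372.5, 39.1]
eef_rot: [3.141, -0.0, 1.571]
wrist_force: [0.4, -0.6, -0.5]
finger_gap: 59.4
finger_force: 10.0
```

Run:
```python
from h import *
for _ in range(1):
    s=manip.read_state(); print({k:np.round(s[k],3) for k in ("clock","eef_pos","eef_rot","wrist_force","moment","finger_gap","finger_force","joints")})
```

```text
{'clock': np.float64(8.65), 'eef_pos': array([430.248, 372.538,  39.087]), 'eef_rot': array([ 3.141, -0.   ,  1.571]), 'wrist_force': array([ 0.431, -0.608, -0.456]), 'moment': array([-0.082,  0.035, -0.064]), 'finger_gap': np.float64(59.351), 'finger_force': np.float64(10.001), 'joints': array([ 0.649,  0.53 ,  1.616, -0.   ,  0.996,  0.649])}
```

>>> {"method": "servo_tool", "body": {
  "motion": [
    [[0,0,0,0,0,0,0.5],[0,0,0,0,0,0,0.5],[0,0,0,0,0,-0.008,0.5],[0,0,0,0,0,-0.016,0.5],[0,0,0,0,0,-0.024,0.5],[0,0,0,0,0,-0.032,0.5],[0,0,0,0,0,-0.04,0.5],[0,0,0,0,0,-0.048,0.5]]
  ],
  "newtons": 45
}}

```text
clock: 9.45
eef_pos: [430.4, 372.5, 39.1]
eef_rot: [3.141, -0.0, 1.418]
wrist_force: [6.4, -0.8, -0.2]
finger_gap: 58.6
finger_force: 45.0
```

```bash
cat > s.py <<'E'
from h import *
import sys
s=manip.read_state(); print({k:np.round(s[k],3).tolist() for k in ("clock","eef_pos","eef_rot","wrist_force","moment","finger_gap","finger_force","qd")}, "eff6",s["effort"][5])
E
python3 s.py; cat *.md 2>/dev/null | head -5; ls
```

```text
{'clock': 9.45, 'eef_pos': [430.375, 372.513, 39.079], 'eef_rot': [3.141, -0.0, 1.418], 'wrist_force': [6.398, -0.841, -0.23], 'moment': [-0.126, -1.097, 0.336], 'finger_gap': 58.649, 'finger_force': 45.0, 'qd': [-0.003, 0.001, -0.0, 0.002, 0.001, 0.25]} eff6 -0.18532471731305122
d.npz
e.npz
h.py
pics
s.py
scene0.npz
side0.npz
wrist0.npz
```

>>> {"method": "servo_tool", "body": {
  "motion": [
    [[0,0,0,0,0,-0.004,0.5],[0,0,0,0,0,-0.008,0.5],[0,0,0,0,0,-0.012,0.5]]
  ]
}}

```text
clock: 9.75
eef_pos: [430.4, 372.5, 39.1]
eef_rot: [3.141, -0.0, 1.381]
wrist_force: [5.8, -0.3, -0.6]
finger_gap: 59.1
finger_force: 45.0
```

```bash
python3 s.py
```

```text
{'clock': 9.75, 'eef_pos': [430.417, 372.481, 39.06], 'eef_rot': [3.141, -0.0, 1.381], 'wrist_force': [5.847, -0.26, -0.552], 'moment': [-0.074, -1.107, 0.362], 'finger_gap': 59.087, 'finger_force': 45.0, 'qd': [-0.002, 0.003, 0.0, -0.001, -0.001, 0.125]} eff6 0.0794586748816073
```

>>> {"method": "servo_tool", "body": {
  "motion": [
    [[0.001,0,0,0,0,-0.008,0.5],[0.001,0,0,0,0,-0.016,0.5]]
  ]
}}

```text
clock: 9.95
eef_pos: [430.5, 372.5, 39.1]
eef_rot: [3.141, -0.0, 1.33]
wrist_force: [3.7, -1.1, 1.7]
finger_gap: 58.5
finger_force: 45.0
```

```bash
cat > s.py <<'E'
from h import *
s=manip.read_state(); print(round(s["clock"],2),"yaw",round(s["eef_rot"][2],4),"F",s["wrist_force"].round(1),"M",s["moment"].round(3),"eff6",round(s["effort"][5],3),s["eef_pos"].round(1))
E
python3 s.py
```

```text
9.95 yaw 1.3297 F [ 3.7 -1.1  1.7] M [-0.163 -0.599  0.353] eff6 -0.23 [430.5 372.5  39.1]
```

>>> {"method": "servo_tool", "body": {
  "motion": [
    [[0,0,0,0,0,-0.008,0.5]]
  ]
}}

```text
clock: 10.05
eef_pos: [430.6, 372.5, 39.1]
eef_rot: [3.141, -0.0, 1.305]
wrist_force: [3.6, -1.8, 1.9]
finger_gap: 58.6
finger_force: 45.0
```

```bash
python3 s.py
```

```text
10.05 yaw 1.3046 F [ 3.6 -1.8  1.9] M [-0.205 -0.623  0.403] eff6 -0.186 [430.6 372.5  39.1]
```

>>> {"method": "servo_tool", "body": {
  "motion": [
    [[0,0,0,0,0,-0.008,0.5]]
  ]
}}

```text
clock: 10.15
eef_pos: [430.6, 372.5, 39.0]
eef_rot: [3.141, -0.0, 1.28]
wrist_force: [4.7, -1.0, 2.5]
finger_gap: 58.9
finger_force: 45.0
```

```bash
python3 s.py
```

```text
10.15 yaw 1.2795 F [ 4.7 -1.   2.5] M [-0.192 -0.748  0.307] eff6 -0.182 [430.6 372.5  39. ]
```

>>> {"method": "servo_tool", "body": {
  "motion": [
    [[0,0,0,0,0,-0.008,0.5]]
  ]
}}

```text
clock: 10.25
eef_pos: [430.6, 372.5, 39.0]
eef_rot: [3.141, -0.0, 1.254]
wrist_force: [4.2, -1.9, 2.0]
finger_gap: 58.5
finger_force: 45.0
```

```bash
python3 s.py
```

```text
10.25 yaw 1.2544 F [ 4.2 -1.9  2. ] M [-0.282 -0.739  0.301] eff6 -0.182 [430.6 372.5  39. ]
```

```bash
cat > a.py <<'E'
from h import *
import sys
n=int(sys.argv[1]) if len(sys.argv)>1 else 8
M=[];F=[]
for _ in range(n):
    manip.camera("wrist"); s=manip.read_state(); M.append(s["moment"]); F.append(s["wrist_force"])
M=np.array(M);F=np.array(F); print(round(s["clock"],2),"yaw",round(s["eef_rot"][2],4),"Mz",M[:,2].round(3),"mean",M[:,2].mean().round(3),"sd",M[:,2].std().round(3),"F",F.mean(0).round(2),"M",M.mean(0).round(3))
E
python3 a.py
```

```text
10.65 yaw 1.2565 Mz [ 0.164  0.003 -0.068 -0.113 -0.02  -0.127 -0.123 -0.086] mean -0.046 sd 0.091 F [ 4.84 -1.74  2.83] M [-0.346 -0.843 -0.046]
```

>>> {"method": "servo_tool", "body": {
  "motion": [
    [[0.001,0,0,0,0,-0.005,0.5],[0.001,0,0,0,0,-0.01,0.5]]
  ]
}}

```text
clock: 10.85
eef_pos: [430.7, 372.5, 39.0]
eef_rot: [-3.141, 0.0, 1.225]
wrist_force: [2.2, -1.9, 4.2]
finger_gap: 58.7
finger_force: 45.0
```

```bash
python3 s.py
```

```text
10.85 yaw 1.2246 F [ 2.2 -1.9  4.2] M [-0.423 -0.271  0.316] eff6 -0.039 [430.7 372.5  39. ]
```

>>> {"method": "servo_tool", "body": {
  "motion": [
    [[0,0,0,0,0,-0.005,0.5]]
  ]
}}

```text
clock: 10.95
eef_pos: [430.7, 372.5, 39.0]
eef_rot: [-3.141, 0.0, 1.209]
wrist_force: [1.5, -2.5, 4.3]
finger_gap: 58.6
finger_force: 45.0
```

```bash
python3 s.py
```

```text
10.95 yaw 1.2088 F [ 1.5 -2.5  4.3] M [-0.499 -0.315  0.352] eff6 0.006 [430.7 372.5  39. ]
```

>>> {"method": "servo_tool", "body": {
  "motion": [
    [[0,0,0,0,0,-0.005,0.5]]
  ]
}}

```text
clock: 11.05
eef_pos: [430.7, 372.5, 39.0]
eef_rot: [-3.141, 0.0, 1.193]
wrist_force: [2.8, -3.1, 5.1]
finger_gap: 58.8
finger_force: 45.0
```

```bash
python3 s.py
```

```text
11.05 yaw 1.1932 F [ 2.8 -3.1  5.1] M [-0.49  -0.33   0.346] eff6 0.009 [430.7 372.5  39. ]
```

>>> {"method": "servo_tool", "body": {
  "motion": [
    [[0,0,0,0,0,-0.005,0.5]]
  ]
}}

```text
clock: 11.15
eef_pos: [430.8, 372.5, 39.0]
eef_rot: [-3.141, 0.0, 1.177]
wrist_force: [1.8, -2.7, 5.3]
finger_gap: 58.8
finger_force: 45.0
```

```bash
python3 s.py
```

```text
11.15 yaw 1.1774 F [ 1.8 -2.7  5.3] M [-0.431 -0.347  0.328] eff6 0.009 [430.8 372.5  39. ]
```

>>> {"method": "servo_tool", "body": {
  "motion": [
    [[0,-0.0005,0.0005,0,0,-0.005,0.5],[0,-0.0005,0.0005,0,0,-0.01,0.5]]
  ]
}}

```text
clock: 11.35
eef_pos: [430.8, 372.4, 39.1]
eef_rot: [-3.141, 0.0, 1.146]
wrist_force: [1.6, 0.7, 1.7]
finger_gap: 59.3
finger_force: 45.0
```

```bash
python3 s.py
```

```text
11.35 yaw 1.1457 F [1.6 0.7 1.7] M [ 0.134 -0.406  0.342] eff6 -0.004 [430.8 372.4  39.1]
```

>>> {"method": "servo_tool", "body": {
  "motion": [
    [[0,0,0,0,0,-0.005,0.5]]
  ]
}}

```text
clock: 11.45
eef_pos: [430.8, 372.4, 39.1]
eef_rot: [-3.141, 0.0, 1.13]
wrist_force: [1.7, 1.1, 0.5]
finger_gap: 58.5
finger_force: 45.0
```

```bash
python3 s.py
```

```text
11.45 yaw 1.1298 F [1.7 1.1 0.5] M [ 0.173 -0.34   0.348] eff6 0.001 [430.8 372.4  39.1]
```

>>> {"method": "servo_tool", "body": {
  "motion": [
    [[0,0,0,0,0,-0.005,0.5]]
  ]
}}

```text
clock: 11.55
eef_pos: [430.8, 372.3, 39.0]
eef_rot: [-3.141, 0.0, 1.114]
wrist_force: [1.9, 2.2, 0.4]
finger_gap: 59.1
finger_force: 45.0
```

```bash
python3 s.py
```

```text
11.55 yaw 1.1141 F [1.9 2.2 0.4] M [ 0.281 -0.359  0.384] eff6 0.003 [430.8 372.3  39. ]
```

>>> {"method": "servo_tool", "body": {
  "motion": [
    [[0,0,0,0,0,-0.005,0.5]]
  ]
}}

```text
clock: 11.65
eef_pos: [430.8, 372.3, 39.1]
eef_rot: [-3.141, 0.0, 1.098]
wrist_force: [0.9, 2.8, 0.7]
finger_gap: 59.1
finger_force: 45.0
```

```bash
python3 s.py
```

```text
11.65 yaw 1.0984 F [0.9 2.8 0.7] M [ 0.315 -0.275  0.343] eff6 0.004 [430.8 372.3  39.1]
```

>>> {"method": "servo_tool", "body": {
  "motion": [
    [[0,0,0,0,0,-0.005,0.5]]
  ]
}}

```text
clock: 11.75
eef_pos: [430.9, 372.3, 39.1]
eef_rot: [-3.141, 0.0, 1.083]
wrist_force: [2.2, 1.7, 0.2]
finger_gap: 58.7
finger_force: 45.0
```

```bash
python3 s.py
```

```text
11.75 yaw 1.0826 F [2.2 1.7 0.2] M [ 0.398 -0.263  0.324] eff6 0.004 [430.9 372.3  39.1]
```

>>> {"method": "servo_tool", "body": {
  "motion": [
    [[0,0,0,0,0,-0.005,0.5]]
  ]
}}

```text
clock: 11.85
eef_pos: [430.9, 372.3, 39.1]
eef_rot: [-3.141, 0.0, 1.067]
wrist_force: [2.6, 2.1, 0.4]
finger_gap: 58.9
finger_force: 45.0
```

```bash
python3 s.py
```

```text
11.85 yaw 1.0669 F [2.6 2.1 0.4] M [ 0.439 -0.257  0.35 ] eff6 0.012 [430.9 372.3  39.1]
```

>>> {"method": "servo_tool", "body": {
  "motion": [
    [[0,0,0,0,0,-0.005,0.5]]
  ]
}}

```text
clock: 11.95
eef_pos: [430.9, 372.3, 39.1]
eef_rot: [-3.141, 0.0, 1.051]
wrist_force: [1.7, 3.3, -0.8]
finger_gap: 58.5
finger_force: 45.0
```

```bash
python3 s.py
```

```text
11.95 yaw 1.0511 F [ 1.7  3.3 -0.8] M [ 0.506 -0.326  0.369] eff6 0.029 [430.9 372.3  39.1]
```

>>> {"method": "servo_tool", "body": {
  "motion": [
    [[0,0,0,0,0,-0.005,0.5]]
  ]
}}

```text
clock: 12.05
eef_pos: [430.9, 372.3, 39.1]
eef_rot: [-3.141, 0.0, 1.035]
wrist_force: [1.5, 2.5, -1.5]
finger_gap: 58.7
finger_force: 45.0
```

```bash
python3 s.py
```

```text
12.05 yaw 1.0354 F [ 1.5  2.5 -1.5] M [ 0.502 -0.276  0.349] eff6 0.048 [430.9 372.3  39.1]
```

>>> {"method": "servo_tool", "body": {
  "motion": [
    [[0,0,0,0,0,-0.005,0.5]]
  ]
}}

```text
clock: 12.15
eef_pos: [430.9, 372.3, 39.1]
eef_rot: [-3.141, 0.0, 1.02]
wrist_force: [2.0, 2.7, -1.4]
finger_gap: 58.8
finger_force: 45.0
```

```bash
python3 s.py
```

```text
12.15 yaw 1.0197 F [ 2.   2.7 -1.4] M [ 0.532 -0.297  0.371] eff6 0.067 [430.9 372.3  39.1]
```

The joint-6 effort is a cleaner signal than the wrist moment. It sat flat near 0.004, then climbed 0.019 per step from yaw 1.075, so the jaw is biting. It is up about 0.063 so far, and I go on to about 0.135.

>>> {"method": "servo_tool", "body": {
  "motion": [
    [[0,0,0,0,0,-0.005,0.5]]
  ]
}}

```text
clock: 12.25
eef_pos: [430.9, 372.2, 39.1]
eef_rot: [-3.141, 0.0, 1.004]
wrist_force: [1.8, 2.9, -2.3]
finger_gap: 58.7
finger_force: 45.0
```

```bash
python3 s.py
```

```text
12.25 yaw 1.0041 F [ 1.8  2.9 -2.3] M [ 0.538 -0.302  0.41 ] eff6 0.087 [430.9 372.2  39.1]
```

>>> {"method": "servo_tool", "body": {
  "motion": [
    [[0,0,0,0,0,-0.005,0.5]]
  ]
}}

```text
clock: 12.35
eef_pos: [430.9, 372.2, 39.1]
eef_rot: [-3.142, 0.0, 0.988]
wrist_force: [1.9, 2.0, -3.3]
finger_gap: 58.6
finger_force: 45.0
```

```bash
python3 s.py
```

```text
12.35 yaw 0.9884 F [ 1.9  2.  -3.3] M [ 0.619 -0.326  0.438] eff6 0.108 [430.9 372.2  39.1]
```

>>> {"method": "servo_tool", "body": {
  "motion": [
    [[0,0,0,0,0,-0.005,0.5]]
  ]
}}

```text
clock: 12.45
eef_pos: [431.0, 372.2, 39.1]
eef_rot: [3.142, 0.0, 0.973]
wrist_force: [3.0, 3.2, -3.0]
finger_gap: 58.8
finger_force: 45.0
```

```bash
python3 s.py
```

```text
12.45 yaw 0.9727 F [ 3.   3.2 -3. ] M [ 0.561 -0.389  0.493] eff6 0.129 [431.  372.2  39.1]
```

>>> {"method": "servo_tool", "body": {
  "motion": [
    [[0,0,0,0,0,-0.001,0.5],[0,0,0,0,0,-0.001,0.5]]
  ]
}}

```text
clock: 12.65
eef_pos: [431.0, 372.2, 39.1]
eef_rot: [-3.142, 0.0, 0.971]
wrist_force: [2.2, 2.9, -4.5]
finger_gap: 58.6
finger_force: 45.0
```

```bash
python3 s.py
```

```text
12.65 yaw 0.9707 F [ 2.2  2.9 -4.5] M [ 0.603 -0.389  0.293] eff6 0.432 [431.  372.2  39.1]
```

>>> {"method": "servo_tool", "body": {
  "motion": [
    [[0,0,0,0,0,0,0.2],[0,0,0,0,0,0,0],[0,0,0,0,0,0,0],[0,0,0,0,0,0,0],[0,0,0,0,0,0,0]]
  ]
}}

```text
clock: 13.15
eef_pos: [431.0, 372.2, 39.2]
eef_rot: [-3.142, 0.0, 0.971]
wrist_force: [0.1, 0.1, 0.1]
finger_gap: 93.1
finger_force: 0.0
```

>>> {"method": "servo_tool", "body": {
  "motion": [
    [[0,0,0.03,0,0,0,0],[0,0,0.08,0,0,0,0],[0,0,0.15,0,0,0,0],[0,0,0.22,0,0,0,0],[0,-0.07,0.3,0,0,0,0],[0,-0.14,0.3,0,0,0,0],[0,-0.14,0.3,0,0,0,0],[0,-0.14,0.3,0,0,0,0]]
  ]
}}

```text
clock: 13.95
eef_pos: [431.1, 302.0, 190.3]
eef_rot: [3.141, -0.001, 0.97]
wrist_force: [0.8, 0.7, -0.5]
finger_gap: 94.4
finger_force: 0.0
```

Run:
```python
from h import *
c=cam("wrist"); s=manip.read_state(); print(s["clock"],s["eef_pos"],s["wrist_force"])
P=c["P"]; r=np.hypot(P[...,0]-430.3,P[...,1]-372.5)
m=(P[...,2]>35)&(P[...,2]<49)&(r>32.5)&(r<41); q=P[m]; a=np.degrees(np.arctan2(q[:,1]-372.5,q[:,0]-430.3)); print("lug",len(q),a.mean(),a.min(),a.max())
m=(r<24)&(abs(P[...,2]-84)<7)&(c["frame"].min(-1)>150); print("lid",m.sum(),P[m].mean(0),np.ptp(np.percentile(P[m][:,2],[5,95])))
T=np.linalg.inv(np.array(c["cam_to_world"])); q=T@[430,372,60,1]; u,v=int(c["cx"]+c["f"]*q[0]/q[2]),int(c["cy"]+c["f"]*q[1]/q[2])
v0=max(v-75,0); cv2.imwrite("pics/i.png",cv2.resize(c["frame"][v0:v0+150,u-100:u+100],(600,450),interpolation=cv2.INTER_CUBIC)[...,::-1])
```

```text
14.0 [431.02107737 302.51237945 189.79708475] [-0.16968647  0.49201458 -0.55093075]
lug 30 -141.78756262514474 -149.01196395687725 -135.4187361384605
lid 985 [427.67708023 372.51939921  82.64210752] 2.849343336188568
```

View pics/i.png

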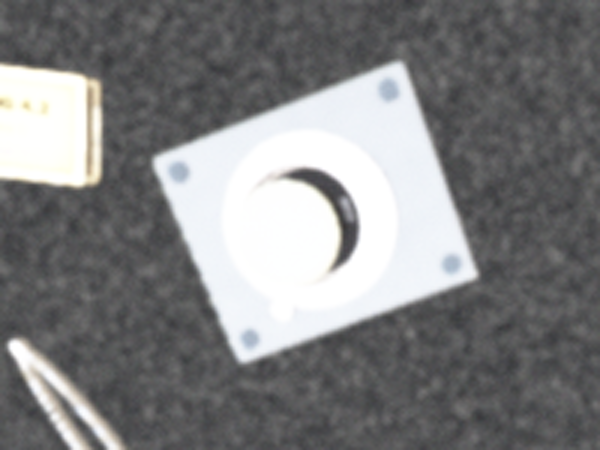

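The picture shows the pot upright and pushed about 3 mm onto the pads, lid at (285,230). The lug at (282,310) has turned 34°, matching the wrist turn, so the ring did not slip. I hand in.

```bash
python3 -c "
from cell import manip
print(manip.sign_off())"
```

```text
the job is handed in; nothing more can be done
None
```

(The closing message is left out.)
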